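# Clamp a laminated paddle from the middle outwards

### The arm

A 6-joint arm with a two-finger parallel gripper is mounted at the origin on the work surface. World frame = base frame: x ahead of the robot, y to its left, z up, the work surface at z = 0. Lengths are in m, angles in rad, forces in N, time in s.
With the tool pointing down it reaches from about 0.275 to 1 m from the base axis. Payload 8.4 kg.
Tool frame: the origin (TCP) lies on the centre line of the jaws, within the pads' length; the fingertips stand 17 mm ahead of it and the grasp point (between the pads) lies 2 mm behind it (bot.tcp_to_tips is the y of the fingertips in the tool frame, in m); y points along the fingers, z is the direction in which the jaws open and shut, and the axes are right-handed (so a half turn about y gives the same grasp; the last joint's range is limited). The gripper opens to 85 mm and grips with 20 to 120 N. Pads are 22 mm wide; open, the fingers measure 114 mm over their backs; the gripper's body (76 mm by 85 mm) begins 54 mm behind the grasp point. The pads swing forward as they close: fully open they stand 13 mm farther back than shut.
Start: joints at [-1.193, 0.353, 1.633, -0, 1.155, -0.002], TCP at [0.232, -0.58, 0.248] pointing down, gripper open.
Joint ranges: [-2.63, 2.63], [-0.92, 2.1], [0.06, 2.66], [-1.3, 4.44], [0, 2.69], [-3.02, 3.02]. Speed limits (rad/s): [2.22, 2.22, 2.79, 3.14, 3.14, 3.14].

### API

Orientations are given as a unit quaternion [x, y, z, w].
In Python, from workcell import bot, hand, kinematics, get_obs, vision, hand_in gives the robot as it stands. The module is installed in compiled form; this text tells all that it offers. Calls block until the motion is done:
- bot.reach(position, orientation): joint-space move of the TCP to a pose.
- bot.servo_line(position, ori=None, velocity=0.15): straight line of the TCP; ori=None keeps the orientation; velocity is the mean speed in m/s.
- bot.goto_joints(angles): joint-space move.
- hand.move_gripper(opening, strength=None): finger opening in m; strength is the grip in N (None keeps the last); returns when the fingers have stopped.
- bot.dwell(seconds).
- kinematics.solve_ik(position, orientation): joint angles nearest the present ones, or None.
- get_obs(): the state.
- vision.read_camera(name): name is "side" or "top" or "wrist"; returns a dict with "frame" (420x560x3 uint8, red, green, blue), "intrinsics" (3x3 intrinsics, pixels), "view" (4x4, takes a point from world to camera coordinates). Camera axes: x right, y down, z forward; pixel columns grow to the right and rows downward; lengths in m; the calibration is good to about 2 mm. The wrist camera is an equidistant fisheye: a pixel r from the principal point sees the ray r / f radians off the axis. A picture is of the moment at which its call begins. There is no depth.
A pose or a line that the arm cannot do raises bot.IKError and nothing moves.
- hand_in(): hands the job in, once; it reports no verdict.
The state is a dict: "time_s": time; "joint_pos": joint angles; "joint_vel": joint speeds; "joint_efforts": joint torques, N m; "position": TCP position; "orientation": TCP orientation; "wrist_force": force on the tool from outside, world axes, zero at the start; "ft_torque": the same for the moment, N m; "gripper_width": finger opening in m.
Only numpy, scipy, OpenCV 4.12 (cv2) and the standard library are available. Lean on these libraries where they do the work, as an engineer would, in place of code of your own. Each camera call takes 0.05 s, during which the arm holds its last target. There are 200 camera calls.

### The job

Clamp the freshly stacked plywood paddle by pressing down the three black caps of the hold-down clamps with the fingertips, each fully home onto the wood: first the middle clamp (round cap), then the end clamp with the long bar-shaped cap, and last the end clamp with the square cap. Start each one only when the one before is fully down; never pull a cap up, do not shift or lift the top ply, and leave everything else on the bench where it is.

Things in the scene. Friction and masses are not known exactly. Their poses are not given: they have to be found in the camera images.
- mid (a joint): Plunger of the middle clamp (round cap). Slides straight down: 0 = fully raised as built, 0.024 = fully home with its foot on the wood (hard stop). It starts somewhere between 0 and 0.006. No spring: friction resists, so that a push of about 4 to 6 N moves it, and it stays where it is left.
- bar (a joint): Plunger of the end clamp with the bar-shaped cap. Slides straight down: 0 = fully raised as built, 0.024 = fully home with its foot on the wood (hard stop). It starts somewhere between 0 and 0.006. No spring: friction resists, so that a push of about 4 to 6 N moves it, and it stays where it is left.
- square (a joint): Plunger of the end clamp with the square cap. Slides straight down: 0 = fully raised as built, 0.024 = fully home with its foot on the wood (hard stop). It starts somewhere between 0 and 0.006. No spring: friction resists, so that a push of about 4 to 6 N moves it, and it stays where it is left.
- mid_cap (a point): Centre of the top face of the round black cap, 40 mm in diameter, of the clamp in the middle of the row. The cap is 18 mm thick; its top is 160 mm above the bench with the joint at 0 and 136 mm when home. z is up; the point's y axis runs along the row of clamps. The row stands on the jig; neighbouring caps are about 110 to 150 mm apart.
- bar_cap (a point): Centre of the top face of the bar-shaped black cap, 24 x 70 mm (long along the row), of one end clamp. The cap is 18 mm thick; its top is 160 mm above the bench with the joint at 0 and 136 mm when home. z is up; the point's y axis runs along the row of clamps. It may be at either end of the row.
- square_cap (a point): Centre of the top face of the square black cap, 38 x 38 mm, of the other end clamp. The cap is 18 mm thick; its top is 160 mm above the bench with the joint at 0 and 136 mm when home. z is up; the point's y axis runs along the row of clamps. It may be at either end of the row.
- jig: Fixed grey laminated base board 210 x 460 x 18 mm (x, y, z), origin under its centre on the bench, long axis y. On it lie the lower, dark plies of a paddle, 12 mm thick. The clamps stand on it in a row along y, each with a blue post 77 mm to +x of its cap and a blue arm reaching over the paddle, arm and guide bush topping out at 112 mm above the bench; the caps stay above these.
- blank: Loose top ply of the paddle, light wood, 12 mm thick, 360 mm long with a shaft 50 mm wide and a round blade 104 mm across centred 130 mm to its +y; origin in its underside, 30 mm above the bench. It lies under the feet of the clamps; it is not to be shifted.
- glue: Bystander: yellow glue bottle, 56 mm in diameter, 140 mm tall, origin under its centre, upright on the far side of the jig.
- offcut: Bystander: wood offcut 30 x 45 x 24 mm on the jig board in front of the paddle, between clamps; origin under its centre.
- nut: Bystander: steel hex nut blank 28 mm across, 14 mm high, on the jig board in front of the paddle, between clamps; origin under its centre.
- brush: Bystander: brush lying in front of the jig.
- level: Bystander: small spirit level 28 x 200 x 45 mm, on the left of the bench; origin under its centre.
- cup: Bystander: white plastic cup, 72 mm across, 85 mm tall, on the right of the bench; origin under its centre.
- springclamp: Bystander: steel spring clamp about 150 x 90 x 25 mm, lying on the right of the bench.

How it is judged:
By the outcome, as a careful person would: the job done as asked, in the order asked, and still so for the second after the job is handed in, with the robot touching nothing.
It also fails if it takes over 45 s, if anything falls off the work surface, if the arm or the gripper's body presses on something with over 40 N, if the wrist force passes 120 N, or if a joint passes its speed limit or range.

## Working session

There is one attempt and no reset: what is moved stays moved. The work goes in short steps, each a Python script; the robot and the scene stay as the last script left them, time stands still between calls to the robot, and variables do not carry over. Pictures are saved under pics/ and viewed, about 8 in all and at most 12, crops included, and the job is handed in when it is done.

```bash
mkdir -p pics
python3 - <<'E'
from workcell import *
import cv2,numpy as np
o=get_obs();print({k:np.round(v,3) for k,v in o.items()},bot.tcp_to_tips)
for n in("top","side"):
    d=vision.read_camera(n);cv2.imwrite(f"pics/{n}0.png",d["frame"][:,:,::-1]);np.savez(f"{n}0.npz",**d)
    print(n,d["intrinsics"].round(1).tolist(),np.round(d["view"],3).tolist())
E
```

```text
{'time_s': np.float64(0.0), 'joint_pos': array([-1.193,  0.354,  1.634, -0.   ,  1.155, -0.002]), 'joint_vel': array([ 0.001, -0.   ,  0.   , -0.   , -0.002, -0.002]), 'joint_efforts': array([ 0.0000e+00, -6.0525e+01, -3.4207e+01,  0.0000e+00,  9.0000e-03,
        0.0000e+00]), 'position': array([ 0.232, -0.58 ,  0.248]), 'orientation': array([-0.134,  0.695, -0.694,  0.133]), 'wrist_force': array([-0.503,  0.554, -0.578]), 'ft_torque': array([-0.066, -0.053,  0.01 ]), 'gripper_width': np.float64(0.086)} 0.017
top [[386.4, 0.0, 279.7], [0.0, 386.4, 209.5], [0.0, 0.0, 1.0]] [[-0.023, -1.0, 0.01, -0.006], [-0.997, 0.022, -0.078, 0.531], [0.078, -0.012, -0.997, 1.255], [0.0, 0.0, 0.0, 1.0]]
side [[406.8, 0.0, 273.7], [0.0, 406.8, 216.3], [0.0, 0.0, 1.0]] [[-0.851, -0.526, 0.002, 0.429], [-0.374, 0.602, -0.705, 0.309], [0.369, -0.601, -0.709, 1.046], [0.0, 0.0, 0.0, 1.0]]
```

View pics/top0.png

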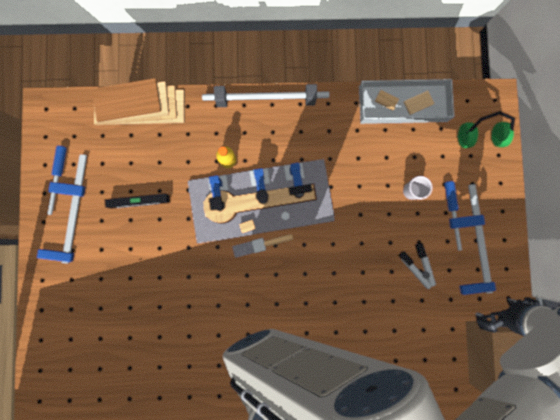

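View pics/side0.png

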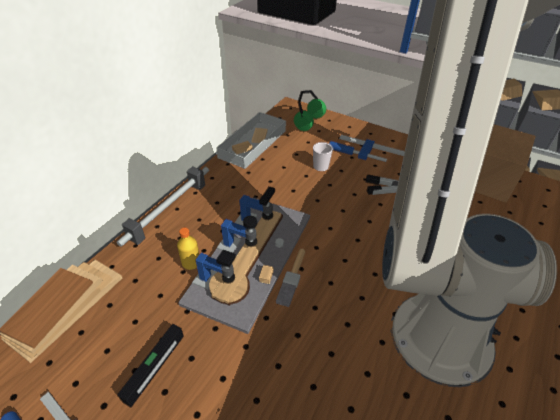

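The top view shows the square cap near (217,203), the round one near (262,196) and the bar near (296,189). The bar is therefore at the −y end. Next I mask the black caps and intersect the two views.

```bash
cat > h.py <<'E'
import numpy as np,cv2
def proj(d,p):
    c=d["view"][:3,:3]@np.asarray(p)+d["view"][:3,3];q=d["intrinsics"]@c;return q[:2]/q[2]
def ray(d,uv):
    R,t=d["view"][:3,:3],d["view"][:3,3]
    r=R.T@np.linalg.inv(d["intrinsics"])@[*uv,1];return -R.T@t,r/np.linalg.norm(r)
def onz(d,uv,z):
    c,r=ray(d,uv);return c+r*(z-c[2])/r[2]
E
python3 - <<'E'
from h import *
out=[]
for n,(x,y,w,h) in {"top":(180,150,160,100),"side":(170,170,150,170)}.items():
    d=dict(np.load(n+"0.npz"));f=d["frame"][y:y+h,x:x+w]
    m=(f.max(2)<45).astype(np.uint8)
    k,l,s,c=cv2.connectedComponentsWithStats(m)
    for i in range(1,k):
        if s[i,4]>25:
            uv=c[i]+[x,y];print(n,uv.round(1),s[i,:].tolist(),onz(d,uv,.155).round(3))
    sc=5 if n=="top" else 3
    cv2.imwrite(f"pics/{n}c.png",cv2.resize(f[:,:,::-1],None,fx=sc,fy=sc,interpolation=cv2.INTER_CUBIC))
E
```

```text
top [299.8 189.4] [110, 35, 21, 11, 140] [ 0.578 -0.077  0.155]
top [261.3 193.5] [78, 40, 9, 9, 28] [0.569 0.037 0.155]
top [217.4 202.2] [31, 48, 13, 11, 57] [0.546 0.167 0.155]
side [201.9 180. ] [30, 1, 5, 18, 48] [ 0.781 -0.031  0.155]
side [266.8 202.6] [89, 17, 16, 33, 253] [ 0.559 -0.051  0.155]
side [249.5 221.9] [73, 46, 14, 14, 148] [0.558 0.04  0.155]
side [250.2 242. ] [75, 68, 12, 8, 53] [0.515 0.1   0.155]
side [225.4 258.3] [46, 81, 20, 16, 205] [0.538 0.178 0.155]
side [227.7 278.4] [52, 104, 12, 8, 55] [0.496 0.225 0.155]
side [175.2 332.7] [0, 155, 13, 15, 161] [0.507 0.402 0.155]
```

View pics/topc.png

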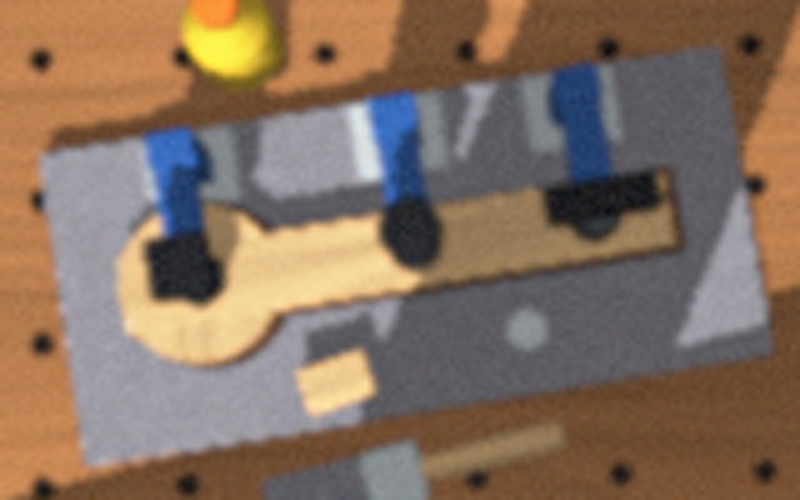

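View pics/sidec.png

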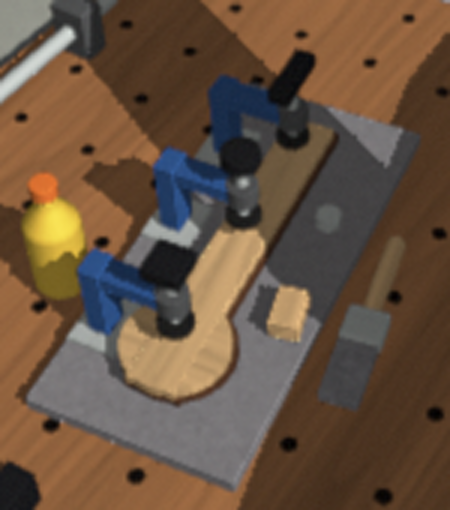

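The crops confirm it. In full-frame top pixels, the cap tops are at about: square (215.6,203.6), round (261.6,195.6), bar (300.2,189.2). I'll measure these more precisely with the wrist camera from above the row.

```bash
cat >> h.py <<'E'
from scipy.spatial.transform import Rotation as Ro
def quat(u):
    z=np.array([u[0],u[1],0])/np.hypot(u[0],u[1]);y=np.array([0,0,-1.]);return Ro.from_matrix(np.c_[np.cross(y,z),y,z]).as_quat()
def wproj(d,p):
    c=d["view"][:3,:3]@np.asarray(p)+d["view"][:3,3];th=np.arctan2(np.hypot(c[0],c[1]),c[2]);K=d["intrinsics"]
    return K[:2,2]+K[0,0]*th*c[:2]/np.hypot(c[0],c[1])
def wonz(d,uv,z):
    K=d["intrinsics"];v=np.asarray(uv)-K[:2,2];r=np.hypot(*v);th=r/K[0,0];R,t=d["view"][:3,:3],d["view"][:3,3]
    q=R.T@np.r_[np.sin(th)*v/max(r,1e-9),np.cos(th)];c=-R.T@t;return c+q*(z-c[2])/q[2]
E
python3 - <<'E'
from workcell import *
from h import *
d=dict(np.load("top0.npz"))
P={n:onz(d,uv,.157) for n,uv in dict(square=(215.6,203.6),mid=(261.6,195.6),bar=(300.2,189.2)).items()}
s=dict(np.load("side0.npz"))
for n in P: print(n,P[n].round(4),"side px",proj(s,P[n]).round(1))
u=P["square"]-P["bar"];print(np.degrees(np.arctan2(u[1],u[0])))
p=P["mid"]+[-.0,0,0];p[2]=.34
for sg in(1,-1):
    q=quat(sg*u);j=kinematics.solve_ik(p,q);print(sg,None if j is None else np.round(j,2))
    if j is not None and 'best' not in globals() or (j is not None and abs(j[5])<abs(best[1][5])): best=(q,j)
q=best[0];np.save("q.npy",q)
p2=P["mid"].copy();p2[2]=.34
bot.reach(p2,q)
hand.move_gripper(0.0,40)
o=get_obs();print(o["time_s"],o["position"],o["gripper_width"],o["wrist_force"])
w=vision.read_camera("wrist");np.savez("w0.npz",**w);cv2.imwrite("pics/w0.png",w["frame"][:,:,::-1])
for n in P: print(n,wproj(w,P[n]).round(1))
E
```

```text
square [0.5415 0.172  0.157 ] side px [225.5 255.6]
mid [0.5622 0.0361 0.157 ] side px [248.9 220. ]
bar [ 0.5788 -0.0785  0.157 ] side px [266.1 194.1]
98.47065574277482
1 [ 0.06  0.18  1.66 -0.    1.3  -1.66]
-1 [0.06 0.18 1.66 0.   1.3  1.48]
3.3667 [0.56219179 0.03616293 0.34000643] 0.00021434258920279445 [-0.12642795  0.22883955  0.15038022]
square [153.3 183.9]
mid [285.9 182.4]
bar [399.3 183.9]
```

View pics/w0.png

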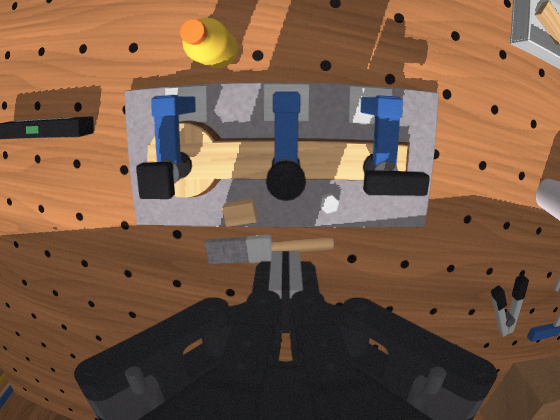

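The wrist view shows the square cap at about (155,181), the round at (286,181) and the bar at (396,183). Those are within 3 px (about 3 mm) of the predictions, and the side view agrees too. I'll press the middle clamp first.

```bash
cat >> h.py <<'E'
from workcell import *
def press(xy):
    """closed fingers down on a cap: stops on a clear force rise near home height, then straight up"""
    q=np.load("q.npy");T=bot.tcp_to_tips;at=lambda z:[xy[0],xy[1],z+T]
    bot.reach(at(.185),q);f0=get_obs()["wrist_force"][2]
    bot.servo_line(at(.165),velocity=.06)
    log=[]
    for z in np.r_[np.arange(.161,.1405,-.004),np.arange(.139,.1285,-.001)]:
        bot.servo_line(at(z),velocity=.03);o=get_obs();F=o["wrist_force"][2]-f0
        log.append((round(z,4),round(o["position"][2]-T,4),round(F,1)))
        if F>25: break
    bot.dwell(.15);o=get_obs();log.append(("end",round(o["position"][2]-T,4),o["wrist_force"].round(1).tolist(),o["ft_torque"].round(2).tolist()))
    bot.servo_line(at(.19),velocity=.1);print(*log,sep="\n");print("t",get_obs()["time_s"])
E
python3 - <<'E'
from h import *
d=dict(np.load("top0.npz"));w=dict(np.load("w0.npz"))
P={}
for n,a,b in(("square",(215.6,203.6),(155,181)),("mid",(261.6,195.6),(286,181)),("bar",(300.2,189.2),(396,183))):
    p,r=onz(d,a,.157),wonz(w,b,.157);P[n]=(p+r)/2;print(n,p.round(4),r.round(4))
np.savez("P.npz",**P)
press(P["mid"])
E
```

```text
square [0.5415 0.172  0.157 ] [0.5448 0.1701 0.157 ]
mid [0.5622 0.0361 0.157 ] [0.5636 0.0363 0.157 ]
bar [ 0.5788 -0.0785  0.157 ] [ 0.5791 -0.0747  0.157 ]
(np.float64(0.161), np.float64(0.1609), np.float64(1.7))
(np.float64(0.157), np.float64(0.1568), np.float64(-0.1))
(np.float64(0.153), np.float64(0.1528), np.float64(0.4))
(np.float64(0.149), np.float64(0.1487), np.float64(-0.3))
(np.float64(0.145), np.float64(0.1447), np.float64(1.5))
(np.float64(0.141), np.float64(0.1407), np.float64(0.5))
(np.float64(0.139), np.float64(0.1388), np.float64(0.3))
(np.float64(0.138), np.float64(0.1379), np.float64(1.5))
(np.float64(0.137), np.float64(0.137), np.float64(2.5))
(np.float64(0.136), np.float64(0.1361), np.float64(4.2))
(np.float64(0.135), np.float64(0.136), np.float64(14.2))
(np.float64(0.134), np.float64(0.136), np.float64(24.1))
(np.float64(0.133), np.float64(0.1359), np.float64(34.8))
('end', np.float64(0.1359), [-12.3, -1.7, 33.3], [-0.14, 2.24, 0.03])
t 8.825
```

Middle clamp: a hard stop at a tip height of 0.136, exactly as specified. Next are the bar and then the square, going on to the square only if the bar stopped at the home height.

```bash
sed -i 's/print("t",get_obs/print("t",get_obs/; s/bot.servo_line(at(.19),velocity=.1);print/bot.servo_line(at(.19),velocity=.1);zs=log[-1][1];print/' h.py; echo '    return abs(zs-.136)<.0008 and F>25' >> h.py
python3 - <<'E'
from h import *
P=np.load("P.npz")
if press(P["bar"]): print("square", press(P["square"]))
x=P["mid"];p=[x[0]-.17,x[1],.33]
bot.reach(p,np.load("q.npy"))
s=vision.read_camera("side");w=vision.read_camera("wrist")
a=cv2.resize(s["frame"][170:340,170:320],None,fx=2.47,fy=2.47,interpolation=cv2.INTER_CUBIC)[:420]
cv2.imwrite("pics/end.png",np.hstack([a,w["frame"][:, 60:460]])[:,:,::-1])
print(get_obs()["time_s"])
E
```

```text
(np.float64(0.161), np.float64(0.161), np.float64(-0.6))
(np.float64(0.157), np.float64(0.1569), np.float64(0.1))
(np.float64(0.153), np.float64(0.1527), np.float64(-0.1))
(np.float64(0.149), np.float64(0.1487), np.float64(-0.6))
(np.float64(0.145), np.float64(0.1447), np.float64(-0.3))
(np.float64(0.141), np.float64(0.1407), np.float64(0.2))
(np.float64(0.139), np.float64(0.1388), np.float64(0.2))
(np.float64(0.138), np.float64(0.1379), np.float64(0.6))
(np.float64(0.137), np.float64(0.137), np.float64(-0.3))
(np.float64(0.136), np.float64(0.1361), np.float64(4.0))
(np.float64(0.135), np.float64(0.136), np.float64(13.4))
(np.float64(0.134), np.float64(0.136), np.float64(22.6))
(np.float64(0.133), np.float64(0.1359), np.float64(31.8))
('end', np.float64(0.1359), [-12.3, 1.4, 32.3], [0.28, 2.12, -0.07])
t 14.1583
(np.float64(0.161), np.float64(0.1609), np.float64(0.8))
(np.float64(0.157), np.float64(0.1568), np.float64(0.7))
(np.float64(0.153), np.float64(0.1528), np.float64(-0.1))
(np.float64(0.149), np.float64(0.1487), np.float64(-0.1))
(np.float64(0.145), np.float64(0.1447), np.float64(0.1))
(np.float64(0.141), np.float64(0.1407), np.float64(1.0))
(np.float64(0.139), np.float64(0.1388), np.float64(-0.7))
(np.float64(0.138), np.float64(0.1379), np.float64(0.9))
(np.float64(0.137), np.float64(0.137), np.float64(1.9))
(np.float64(0.136), np.float64(0.1361), np.float64(5.0))
(np.float64(0.135), np.float64(0.136), np.float64(14.4))
(np.float64(0.134), np.float64(0.136), np.float64(24.1))
(np.float64(0.133), np.float64(0.1359), np.float64(34.0))
('end', np.float64(0.1359), [-11.9, -4.5, 34.4], [-0.63, 2.05, 0.02])
t 19.9417
square True
20.9833
```

View pics/end.png

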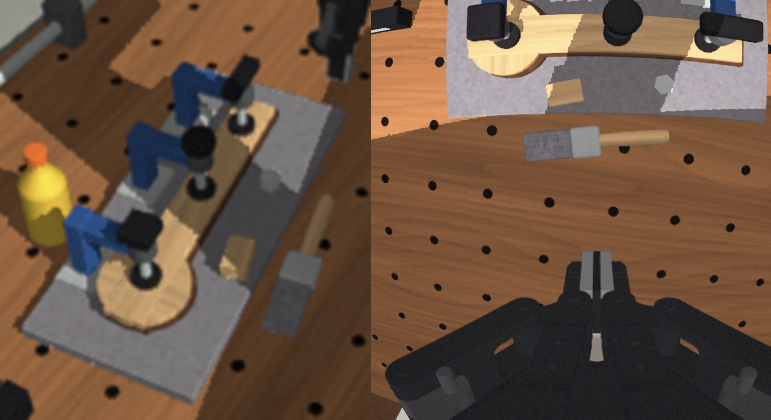

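In the final picture all three caps sit low over their arms with the feet on the wood. The ply, nut, offcut, brush and bottle look unmoved, and the arm is clear of the clamps. I'm handing in.

```bash
python3 -c "
from workcell import *
hand_in();print(get_obs()['time_s'])"
```

```text
the job is handed in; nothing more can be done
the job is handed in; nothing more can be done
```

I pressed all three clamps fully down with closed fingertips in the order asked: round middle, then bar, then square. I handed the job in at about 21 s on the robot's clock, against the 45 s limit.

- **Home position:** each cap came to a hard stop at a fingertip height of 0.136 m, the stated home height. The vertical push at the stop reached about 32–35 N, and about 12 N of sideways wrist force appeared while pressing.
- **Final pictures:** the side and wrist views show all three feet on the wood, and the ply, nut, offcut, brush and glue bottle look unmoved. I judged that by eye and did not measure positions afterwards. The level, cup and spring clamp were mostly or wholly outside the final views, but the arm did not work near them.
- **Disagreement:** the top and wrist cameras differed by up to about 4 mm on the cap positions. I pressed at the average, which is well within each cap's size.

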